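Find the fence gap with gauge leaves

TASK

Find out how wide the gap of the groove jig is: take the gauge leaves from the rack one at a time and, beginning with the thinnest and going up one size at a time, slide each gently down into the gap along the fixed jaw until it stands on the base, never forcing it. Put a leaf that is loose back in its own slot in the rack; the first leaf that binds, so that the sprung jaw clamps it against the fixed jaw, stays standing fully home in the gap; let it go there and move the gripper well clear. Leave the tape measure and the pencil where they are.

Things in the scene. Friction and masses are not known exactly. Their poses are not given: they have to be found in the camera images.
- jig: Groove jig fixed to the bench: plywood base 110 (x) by 165 (y) by 12 mm thick, on it a gap open at the top, running along x, its width along y. Origin: on the underside, straight below the fixed face, mid-length of the gap; z up. Gap's +y side: dark wooden fixed jaw, rigid upright face at y = 0, 50 mm long, from the base top up to z = 58 mm. Its -y side: steel sprung jaw on a bolted fence.
- gap_foot (a point): Foot of the fixed face, mid-length of the gap, on the base top (jig frame 0, 0, 12 mm). A leaf fully home stands here on the base top, its width along x, its centre on the -y side. The gap at rest is unknown, 7.4 to 15.4 mm, and in no reading. The sprung jaw yields to -y by at most 3.3 mm, with 3.5 N at first and 4.8 N at the end, then stops hard.
- gap_mouth (a point): Top edge of the fixed face, mid-length (jig frame 0, 0, 58 mm). The sprung jaw is 36 mm long (x) and lower: upright face z = 13 to 29 mm, above it a lead-in leaning back 5 mm, up to z = 47 mm; so a leaf can be felt against the fixed face above or within the lead-in and slid down along it. Behind, the fence reaches 51 mm back from the sprung face, to z = 46 mm.
- rack: Wooden block fixed to the bench, 70 (x) by 150 (y) by 34 mm high, with three upright slots for the leaves, 28 mm deep (slot floor 6 mm above the bench) and 6 mm wider and longer than their leaves. Origin: centre of the underside. Thin, middle, thick leaf's slot at y = +45, 0, -45 mm.
- leaf_thin: The thinnest gauge leaf: aluminium plate 40 wide (own x), 10 thick (own y), 100 mm tall (own z), about 70 g, one punched dot near its top. Origin: centre of its bottom edge. Starts upright in its rack slot. Grip across the 40 mm, 77 mm above its bottom, clear of the jaws. Bound, it drags by 2 to 10 N when drawn up; loose, only its weight is felt, unless the gripper presses it sideways.
- slot_thin (a point): Centre of the floor of the thinnest leaf's slot in the rack, 6 mm above the bench.
- leaf_mid: The middle gauge leaf: aluminium plate 40 wide (own x), 13 thick (own y), 100 mm tall (own z), about 80 g, two punched dots near its top. Origin: centre of its bottom edge. Starts upright in its rack slot. Grip across the 40 mm, 77 mm above its bottom, clear of the jaws. Bound, it drags by 2 to 10 N when drawn up; loose, only its weight is felt, unless the gripper presses it sideways.
- slot_mid (a point): Centre of the floor of the middle leaf's slot in the rack, 6 mm above the bench.
- leaf_thick: The thickest gauge leaf: aluminium plate 40 wide (own x), 16 thick (own y), 100 mm tall (own z), about 90 g, three punched dots near its top. Origin: centre of its bottom edge. Starts upright in its rack slot. Grip across the 40 mm, 77 mm above its bottom, clear of the jaws. Bound, it drags by 2 to 10 N when drawn up; loose, only its weight is felt, unless the gripper presses it sideways.
- slot_thick (a point): Centre of the floor of the thickest leaf's slot in the rack, 6 mm above the bench.
- tape_measure: Bystander: pocket tape measure lying flat, 75x101x37 mm; origin under its centre.
- pencil: Bystander: flat carpenter's pencil, 13x168x8 mm; origin under its centre.
Things that resemble listed ones, but are neither listed nor needed, are in the scene too. Leave any brown or green look-alike of the leaf_thick alone.

How it is judged:
On the way, in this order (a step that is already met when the one before it is completed fails the run):
1. the thinnest leaf stands fully home in the gap (z of leaf_thin in the frame of jig below 0.0145 m and horizontal distance between leaf_thin and gap_foot below 0.02 m and angle between leaf_thin's own z axis and vertical below 0.2 rad), for 0.05 s.
2. either the thinnest leaf binds and has been let go in the gap, or the middle leaf stands fully home in the gap (((z of leaf_thin in the frame of jig below 0.0145 m and horizontal distance between leaf_thin and gap_foot below 0.02 m and angle between leaf_thin's own z axis and vertical below 0.2 rad and contact force between the fingers and leaf_thin below 0.05 N and contact force between leaf_thin and jig between 2.3 and 11 N) or (z of leaf_mid in the frame of jig below 0.0145 m and horizontal distance between leaf_mid and gap_foot below 0.02 m and angle between leaf_mid's own z axis and vertical below 0.2 rad))), for 0.05 s.
3. either the thinnest leaf binds in the gap and the gripper has moved clear (12.5 cm from its bottom), or the middle leaf binds and has been let go, or the thickest leaf stands fully home in the gap (((z of leaf_thin in the frame of jig below 0.0145 m and horizontal distance between leaf_thin and gap_foot below 0.02 m and angle between leaf_thin's own z axis and vertical below 0.2 rad and contact force between the fingers and leaf_thin below 0.05 N and contact force between leaf_thin and jig between 2.3 and 11 N and distance between the grasp point and leaf_thin above 0.125 m) or (z of leaf_mid in the frame of jig below 0.0145 m and horizontal distance between leaf_mid and gap_foot below 0.02 m and angle between leaf_mid's own z axis and vertical below 0.2 rad and contact force between the fingers and leaf_mid below 0.05 N and contact force between leaf_mid and jig between 2.3 and 11 N) or (z of leaf_thick in the frame of jig below 0.0145 m and horizontal distance between leaf_thick and gap_foot below 0.02 m and angle between leaf_thick's own z axis and vertical below 0.2 rad))), for 0.05 s.
At the end, for the whole second after the job is handed in: One leaf stands in the gap, let go and at rest: bottom within 2.5 mm of the base top, upright within 0.2 rad, bearing on the jig with 2.3 to 11 N (clamped). The other two stand in their own rack slots: within 8 mm, at most 6 mm above the slot floor, upright within 0.3 rad (((z of leaf_thin in the frame of jig below 0.0145 m and horizontal distance between leaf_thin and gap_foot below 0.02 m and angle between leaf_thin's own z axis and vertical below 0.2 rad and contact force between the fingers and leaf_thin below 0.05 N and contact force between leaf_thin and jig between 2.3 and 11 N and linear speed of leaf_thin below 0.02 m/s and horizontal distance between leaf_mid and slot_mid below 0.008 m and z of each of leaf_mid, leaf_thick in the frame of rack below 0.012 m and angle between each of leaf_mid, leaf_thick's own z axis and vertical below 0.3 rad and horizontal distance between leaf_thick and slot_thick below 0.008 m) or (z of leaf_mid in the frame of jig below 0.0145 m and horizontal distance between leaf_mid and gap_foot below 0.02 m and angle between leaf_mid's own z axis and vertical below 0.2 rad and contact force between the fingers and leaf_mid below 0.05 N and contact force between leaf_mid and jig between 2.3 and 11 N and linear speed of leaf_mid below 0.02 m/s and horizontal distance between leaf_thin and slot_thin below 0.008 m and z of each of leaf_thin, leaf_thick in the frame of rack below 0.012 m and angle between each of leaf_thin, leaf_thick's own z axis and vertical below 0.3 rad and horizontal distance between leaf_thick and slot_thick below 0.008 m) or (z of leaf_thick in the frame of jig below 0.0145 m and horizontal distance between leaf_thick and gap_foot below 0.02 m and angle between leaf_thick's own z axis and vertical below 0.2 rad and contact force between the fingers and leaf_thick below 0.05 N and contact force between leaf_thick and jig between 2.3 and 11 N and linear speed of leaf_thick below 0.02 m/s and horizontal distance between leaf_thin and slot_thin below 0.008 m and z of each of leaf_thin, leaf_mid in the frame of rack below 0.012 m and angle between each of leaf_thin, leaf_mid's own z axis and vertical below 0.3 rad and horizontal distance between leaf_mid and slot_mid below 0.008 m))); the robot touches nothing.
It fails at once if a leaf is forced: it bears on the jig with more than 30 N (contact force between any of leaf_thin, leaf_mid, leaf_thick and jig above 30 N).
It fails at once if the robot presses on the jig with more than 30 N (contact force between the arm and jig above 30 N).
It fails at once if the tape measure or the pencil is pushed away (more than 2 cm) (distance of any of tape_measure, pencil from where it was at the start of the episode above 0.02 m).
It also fails if it takes over 72 s, if anything falls off the work surface, if the arm or the gripper's body presses on something with over 40 N, if the wrist force passes 120 N, or if a joint passes its speed limit or range.

ROBOT

A 7-joint arm with a two-finger parallel gripper is mounted at the origin on a cart in front of the work surface, level with it; the furniture and walls round the work are solid. World frame = base frame: x ahead of the robot, y to its left, z up, the work surface at z = 0. Lengths are in m, angles in rad, forces in N, time in s.
With the tool pointing down it reaches from about 0.425 to 0.875 m from the base axis. Payload 8.4 kg.
Tool frame: the origin (TCP) lies midway between the tips of the shut fingers; the grasp point (between the pads) lies 19 mm behind it (arm.tcp_to_grasp is the z of the grasp point in the tool frame, in m); z points along the fingers, y is the line along which they close (so a half turn about z gives the same grasp; the last joint's range is limited). The gripper opens to 87 mm and grips with 3 to 60 N. Pads are 19 mm wide; open, the fingers measure 117 mm over their backs; the gripper's body (75 mm by 190 mm) begins 51 mm behind the grasp point.
Start: joints at [-1.343, 0.333, 0.04, 1.465, -0.013, 1.343, -0.059], TCP at [0.209, 0.616, 0.223] pointing down, gripper open.
Joint ranges: [-2.58, 2.58], [-0.38, 2.09], [-1.3, 1.39], [0.25, 2.4], [-1.5, 4.64], [0.08, 2.09], [-2.65, 2.65]. Speed limits (rad/s): [2.22, 2.22, 2.79, 2.79, 3.14, 3.14, 3.14].

INTERFACE

Orientations are given as [roll, pitch, yaw] about the fixed x, y, z axes, in that order (R = Rz(yaw) Ry(pitch) Rx(roll)).
In Python, from workcell import monitor, optics, arm gives the robot as it stands. The module is installed in compiled form; this text tells all that it offers.
- The arm moves only by the tool apply_moves, never from a script. Its argument "targets" is a list of rows, each an object with "travel": the shift along the tool's x, y, z in mm, a list of three; "twist": the turn, a rotation vector about the tool's x, y, z in rad, a list of three; "fingers": the opening, from -1 (shut) to 1 (fully open). A call has 1 to 12 rows; each row shifts and turns the commanded pose from where the row before left it, along the tool's axes as they then stand; what a row does not reach is not made up. A row lasts 1/10 s, in which the tool goes at most 50 mm and 8.59 degrees, less where a joint would pass 70% of its speed; a pose out of reach is approached as far as the arm can. A call is refused whole if a number of a shift passes 50 or a number of a turn 0.15, either way. A call with a gripper value outside its range is refused whole. The fingers move at their own pace and stop on an object; "newtons" is the grip in N (left out, the last holds). Time passes only in rows, so rows that do not move let the fingers close. It gives the time, the measured TCP pose, the force, the opening and the grip force at its end, in the units of the state.
- monitor.get_obs(): the state, without advancing time (a new reading comes with each control period).
- optics.grab_frame(name): name is "side" or "top"; returns a dict with "pixels" (400x640x3 uint8, red, green, blue), "fx", "fy", "cx", "cy" (pixels), "dist" ([k1, k2, p1, p2, k3] as OpenCV has them; the pictures are not rectified), "extrinsics" (4x4, takes a point from world to camera coordinates). Camera axes: x right, y up, looking along -z (the intrinsics and any distortion apply to the point x, -y, -z); pixel columns grow to the right and rows downward; lengths in m; the calibration is good to about 2 mm. A picture is of the moment at which its call begins. There is no depth.
- arm.finish_job(): hands the job in; it is judged then, once.
The state is a dict: "t": time; "joint_pos": joint angles; "qd": joint speeds; "effort": joint torques, N m; "tool_pos": TCP position; "ee_rot": TCP orientation; "wrist_force": force on the tool from outside, world axes, zero at the start; "torque": the same for the moment, N m; "finger_gap": opening from 0.0 (shut) to 1.0 (fully open); "grip_force": force on a finger pad.
Only numpy, scipy, OpenCV 4.12 (cv2) and the standard library are available. Lean on these libraries where they do the work, as an engineer would, in place of code of your own. Each camera call takes 0.05 s, during which the arm holds its last target. There are 200 camera calls.

## Working session

There is one attempt and no reset: what is moved stays moved. The work goes in short steps, Python scripts to look and compute and a tool call to move; the robot and the scene stay as the last step left them, time stands still between calls to the robot, and variables do not carry over. Pictures are saved under pics/ and viewed, at most 10 in all, crops included, and the job is handed in when it is done.

Besides the shell and the picture viewer there is one more tool, called after "Emit:" in YAML: its name, and indented under it one key for each argument. apply_moves: Moves the arm, as the interface text tells. Its arguments: {"type":"object","properties":{"targets":{"type":"array"},"newtons":{"type":"number"}},"required":["targets"]}

```bash
mkdir -p pics; cat > h.py <<'E'
import numpy as np, cv2
from workcell import monitor, optics, arm
def grab(n,save=None):
    f=optics.grab_frame(n)
    if save: cv2.imwrite('pics/'+save,cv2.cvtColor(f['pixels'],cv2.COLOR_RGB2BGR))
    return f
def cal(f):
    K=np.array([[f['fx'],0,f['cx']],[0,f['fy'],f['cy']],[0,0,1.]])
    E=np.array(f['extrinsics']); D=np.diag([1,-1,-1.])
    return K,np.array(f['dist'],float),D@E[:3,:3],D@E[:3,3]
def ray(c,px):
    K,d,R,t=c
    u=cv2.undistortPoints(np.array(px,float).reshape(-1,1,2),K,d).reshape(-1,2)
    return -R.T@t,(np.c_[u,np.ones(len(u))]@R)
def plane(c,px,z):
    o,d=ray(c,px); return o+d*((z-o[2])/d[:,2])[:,None]
def proj(c,P):
    K,d,R,t=c
    return cv2.projectPoints(np.array(P,float).reshape(-1,1,3),cv2.Rodrigues(R)[0],t,K,d)[0].reshape(-1,2)
E
python3 - <<'E'
from h import *
for n in('top','side'):
    f=grab(n,n+'0.png');c=cal(f);print(n,-c[2].T@c[3],c[2][2],f['fx'],f['dist'])
print(monitor.get_obs())
E
```

```text
top [0.28548905 0.08198526 1.03944749] [ 0.21427219 -0.00489486 -0.97676173] 490.57430650457314 [-0.03058541  0.          0.          0.          0.        ]
side [ 0.14912812 -0.6337674   0.67808178] [ 0.3442142   0.70848764 -0.61608591] 452.64527832642403 [-0.10185013  0.          0.          0.          0.        ]
{'t': 0.1, 'joint_pos': array([-1.34323124,  0.33382578,  0.03985913,  1.46618172, -0.01340299,
        1.34331001, -0.05850717]), 'qd': array([-0.00025809, -0.00177124,  0.00103074, -0.00259459, -0.00055637,
       -0.00036177,  0.00184802]), 'effort': array([ 2.63977563e-03, -6.57801676e+01,  1.33912705e+00, -4.04709685e+01,
       -5.96618140e-02,  4.09558997e-02,  1.13023921e-04]), 'tool_pos': array([0.20851536, 0.61519423, 0.22175792]), 'ee_rot': array([-3.14013629e+00,  8.92337287e-05,  2.81481758e+00]), 'wrist_force': array([ 0.7367241 , -0.15644273,  0.24044638]), 'torque': array([ 0.04104275,  0.01919287, -0.04683227]), 'grip_force': 0.0, 'finger_gap': 1.0018605955100397}
```

View pics/top0.png

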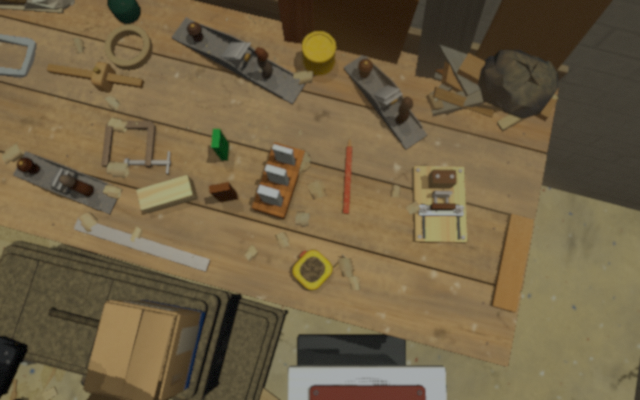

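View pics/side0.png

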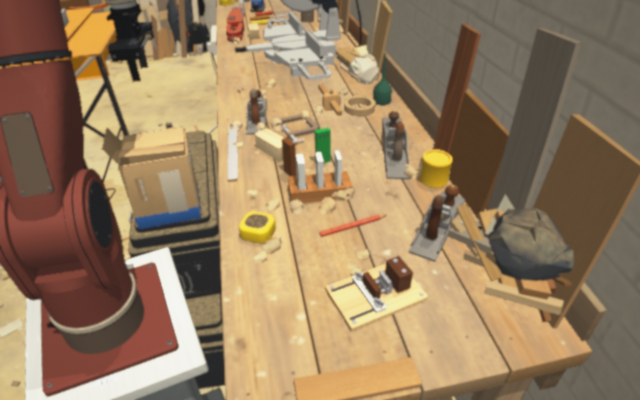

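The top view shows the rack at about (277,180) with three leaves standing in it. The jig is at about (440,203), with the dark fixed jaw on the image-up side. The tape measure is at (313,270), the pencil at (347,180), and the green and brown look-alikes are left of the rack. Next I'll enlarge crops of the rack and jig.

```bash
python3 - <<'E'
import cv2,numpy as np
t=cv2.imread('pics/top0.png');s=cv2.imread('pics/side0.png')
a=cv2.resize(t[135:225,240:320],None,fx=5,fy=5,interpolation=cv2.INTER_CUBIC)
b=cv2.resize(t[158:248,400:480],None,fx=5,fy=5,interpolation=cv2.INTER_CUBIC)
cv2.imwrite('pics/c1.png',np.hstack([a,b]))
a=cv2.resize(s[140:210,280:360],None,fx=5,fy=5,interpolation=cv2.INTER_CUBIC)
b=cv2.resize(s[255:325,330:410],None,fx=5,fy=5,interpolation=cv2.INTER_CUBIC)
cv2.imwrite('pics/c2.png',np.hstack([a,b]))
E
```

```text
(no output)
```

View pics/c1.png

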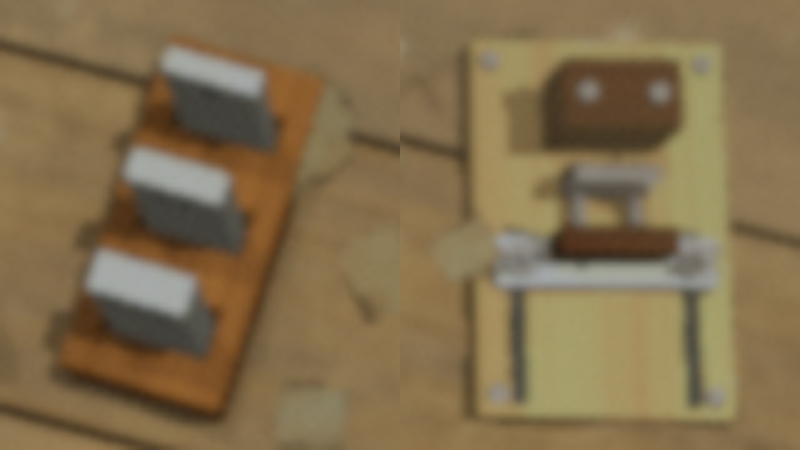

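View pics/c2.png

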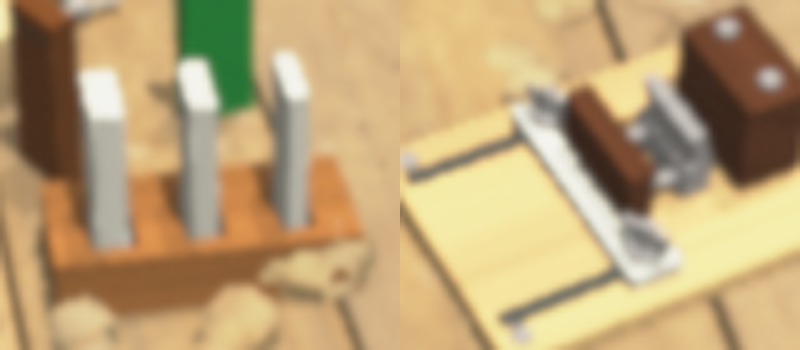

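The leaves get thicker towards the bottom of the image, so the thin one is farthest from the robot at about (284,149). Its rack +y and the jig's +y both point roughly along world +x. The fixed jaw's top spans about (432–456, 170–182).

```bash
python3 - <<'E'
from h import *
S=8
def comp(m,seed=None,x0=0,y0=0):
    n,l,s,cen=cv2.connectedComponentsWithStats(m.astype(np.uint8))
    return [(s[i,4],l==i) for i in range(1,n) if s[i,4]>200]
def fit(c,m,x0,y0,z,name):
    p=cv2.findContours(m.astype(np.uint8),cv2.RETR_EXTERNAL,cv2.CHAIN_APPROX_NONE)[0]
    p=max(p,key=cv2.contourArea).reshape(-1,2)
    px=(p+0.5)/S-0.5+[x0,y0]
    w=plane(c,px,z)[:,:2]*1000
    r=cv2.minAreaRect(w.astype(np.float32)); print(name,np.round(r[0],1),np.round(r[1],1),round(r[2],1),'px',px.mean(0).round(1)); print('   box',cv2.boxPoints(r).round(1).tolist())
f=optics.grab_frame('top');c=cal(f);im=f['pixels']
def crop(x0,y0,x1,y1):
    a=cv2.resize(im[y0:y1,x0:x1],None,fx=S,fy=S,interpolation=cv2.INTER_CUBIC)
    return a.astype(int),cv2.cvtColor(a,cv2.COLOR_RGB2HSV).astype(int)
# leaves tops
a,h=crop(245,135,320,225)
m=(h[...,2]>150)&(h[...,1]<50)
for A,mm in sorted(comp(m),key=lambda q:-q[0])[:4]: fit(c,mm,245,135,.106,'leaftop')
m=(h[...,1]>130)&(h[...,0]<14)
for A,mm in sorted(comp(m),key=lambda q:-q[0])[:2]: fit(c,mm,245,135,.034,'rack');print(A)
a,h=crop(405,160,480,248)
m=(h[...,0]>19)&(h[...,1]>70)&(h[...,2]>130)
for A,mm in sorted(comp(m),key=lambda q:-q[0])[:2]: fit(c,mm,405,160,.012,'base');print(A)
print('b corners',plane(c,[[413.4,166],[464,166.4],[467.4,241.6],[414.8,242]],.012).round(4).tolist())
# column profiles through fixed jaw
for x in (438,444,450):
    print(x,[tuple(int(q) for q in im[y,x]) for y in range(166,196)])
for y in (172,175,178): print(y,[int(im[y,x].sum()) for x in range(426,462)])
E
```

```text
leaftop [491.6 194.6] [37.9 14.6] 73.9 px [267.8 190.9]
   box [[479.29998779296875, 178.5], [493.3999938964844, 174.39999389648438], [503.8999938964844, 210.8000030517578], [489.79998779296875, 214.89999389648438]]
leaftop [534.8 181.7] [37.9 11.6] 74.0 px [275.  169.5]
   box [[524.0, 165.1999969482422], [535.2000122070312, 161.89999389648438], [545.7000122070312, 198.3000030517578], [534.5, 201.60000610351562]]
leaftop [578.1 169. ] [38.   8.8] 73.2 px [282.  148.4]
   box [[568.4000244140625, 152.10000610351562], [576.9000244140625, 149.5], [587.9000244140625, 185.89999389648438], [579.4000244140625, 188.39999389648438]]
base [ 489.7 -155.7] [131.8 172.6] 89.1 px [439.7 204.1]
   box [[402.3999938964844, -220.1999969482422], [574.9000244140625, -223.0], [577.0999755859375, -91.19999694824219], [404.5, -88.4000015258789]]
151150
base [ 491.9 -162.3] [12.9  8.3] 87.3 px [439.5 200.4]
   box [[487.5, -168.5], [495.79998779296875, -168.89999389648438], [496.3999938964844, -156.10000610351562], [488.1000061035156, -155.6999969482422]]
1070
b corners [[0.5683, -0.1086, 0.012], [0.5677,
[... 1301 characters left out ...]
93, 76, 49), (123, 101, 66), (143, 121, 81), (145, 125, 91), (141, 128, 107), (137, 129, 115), (140, 132, 118), (142, 133, 112), (143, 132, 104)]
172 [400, 385, 368, 332, 275, 220, 188, 196, 202, 198, 203, 209, 214, 201, 204, 199, 204, 204, 200, 203, 201, 203, 202, 200, 202, 202, 207, 208, 213, 271, 348, 387, 385, 373, 380, 397]
175 [347, 323, 265, 203, 171, 164, 174, 193, 220, 266, 326, 361, 356, 306, 246, 215, 208, 211, 210, 205, 199, 210, 216, 251, 314, 350, 352, 314, 261, 262, 327, 384, 410, 418, 420, 419]
178 [277, 249, 207, 167, 164, 170, 174, 184, 202, 219, 244, 263, 259, 237, 212, 206, 200, 205, 209, 204, 201, 204, 205, 214, 244, 276, 284, 265, 233, 247, 313, 378, 406, 422, 422, 420]
```

```bash
cat > j.py <<'E'
from h import *
f=optics.grab_frame('top');c=cal(f)
print('top edge',plane(c,[[438,182.7],[444,182.8],[450,182.7]],.058).round(4).tolist())
print('foot',plane(c,[[438,188.0],[444,188.2],[450,187.5]],.012).round(4).tolist())
print('jaw back top',plane(c,[[438,169.2],[450,169.2]],.058).round(4).tolist())
print('jaw ends top',plane(c,[[430.8,172],[455.4,172],[455.3,178]],.058).round(4).tolist())
o=monitor.get_obs();print(o['tool_pos'],o['ee_rot'],arm.tcp_to_grasp)
# side view check of leaf tops
f=grab('side');c2=cal(f)
print('side proj leaf tops',proj(c2,[[.5781,.169,.106],[.5348,.1817,.106],[.4916,.1946,.106]]).round(1).tolist())
print('side: jaw top face edge ends at x=.53',proj(c2,[[.53,-.137,.058],[.53,-.187,.058]]).round(1).tolist())
E
python3 j.py
```

```text
top edge [[0.5201, -0.1497, 0.058], [0.5199, -0.1621, 0.058], [0.5202, -0.1745, 0.058]]
foot [[0.5194, -0.16, 0.012], [0.519, -0.1729, 0.012], [0.5205, -0.186, 0.012]]
jaw back top [[0.5489, -0.1511, 0.058], [0.549, -0.1761, 0.058]]
jaw ends top [[0.5429, -0.1358, 0.058], [0.543, -0.187, 0.058], [0.5302, -0.1861, 0.058]]
[0.20859141 0.61531467 0.22199902] [-3.14059239e+00  8.14103309e-05  2.81478107e+00] -0.0187
side proj leaf tops [[338.8, 155.3], [320.0, 157.3], [301.0, 159.2]]
side: jaw top face edge ends at x=.53 [[390.7, 258.8], [405.4, 276.0]]
```

Emit:
apply_moves:
  targets:
    - {"travel": [0, 0, 0], "twist": [0, 0, -0.042], "fingers": 1}
    - {"travel": [-40, -27, 0], "twist": [0, 0, 0], "fingers": 1}
    - {"travel": [-40, -27, 0], "twist": [0, 0, 0], "fingers": 1}
    - {"travel": [-40, -27, 0], "twist": [0, 0, 0], "fingers": 1}
    - {"travel": [-40, -27, 0], "twist": [0, 0, 0], "fingers": 1}
    - {"travel": [-40, -27, 0], "twist": [0, 0, 0], "fingers": 1}
    - {"travel": [-40, -27, 0], "twist": [0, 0, 0], "fingers": 1}
    - {"travel": [-40, -27, 0], "twist": [0, 0, 0], "fingers": 1}
    - {"travel": [-40, -27, 0], "twist": [0, 0, 0], "fingers": 1}
    - {"travel": [-40, -27, 0], "twist": [0, 0, 0], "fingers": 1}
    - {"travel": [-40, -27, 0], "twist": [0, 0, 0], "fingers": 1}
    - {"travel": [-40, -27, 0], "twist": [0, 0, 0], "fingers": 1}
  newtons: 20

```text
t: 1.45
tool_pos: [0.5484, 0.2053, 0.2228]
ee_rot: [3.141, 0.0, 2.857]
wrist_force: [0.4, 1.6, -0.9]
finger_gap: 0.998
grip_force: 0.0
```

```bash
cat > g.py <<'E'
# usage: g.py x y z(mm) yang(deg, direction of tool y) : remaining shift in tool axes
import sys
from h import *
from scipy.spatial.transform import Rotation as Ro
o=monitor.get_obs(); R=Ro.from_euler('xyz',o['ee_rot'])
M=R.as_matrix();p=o['tool_pos']*1000
print('t %.2f'%o['t'],'p',p.round(1),'tilt',(M[:2,2]*57.3).round(2),'yang %.2f'%np.degrees(np.arctan2(M[1,1],M[0,1])),'F',o['wrist_force'].round(2),'T',o['torque'].round(3),'gap %.3f'%o['finger_gap'],'grip %.1f'%o['grip_force'])
if len(sys.argv)>3:
    x,y,z=map(float,sys.argv[1:4]); print('shift tool',(M.T@(np.array([x,y,z])-p)).round(1))
if len(sys.argv)>4:
    a=np.radians(float(sys.argv[4]));t=np.array([[np.sin(a),np.cos(a),0],[-np.cos(a),np.sin(a),0],[0,0,-1.]])
    t=np.c_[[np.sin(a)*-1,np.cos(a),0],[np.cos(a),np.sin(a),0],[0,0,-1.]]
    print('twist',Ro.from_matrix(M.T@t).as_rotvec().round(4)); print('shift in turned axes',(t.T@(np.array([x,y,z])-p)).round(1))
E
python3 g.py 578.1 169 64 73.7
```

```text
t 1.45 p [548.4 205.3 222.8] tilt [0.02 0.02] yang 73.70 F [ 0.39  1.62 -0.94] T [ 0.114 -0.022  0.015] gap 0.998 grip 0.0
shift tool [-38.6 -26.5 158.8]
twist [ 0.0004  0.0002 -0.0001]
shift in turned axes [-38.7 -26.5 158.8]
```

Emit:
apply_moves:
  targets:
    - {"travel": [-38, -26, 0], "twist": [0, 0, 0], "fingers": 1}
    - {"travel": [0, 0, 0], "twist": [0, 0, 0], "fingers": 1}
    - {"travel": [0, 0, 45], "twist": [0, 0, 0], "fingers": 1}
    - {"travel": [0, 0, 45], "twist": [0, 0, 0], "fingers": 1}
    - {"travel": [0, 0, 45], "twist": [0, 0, 0], "fingers": 1}
    - {"travel": [0, 0, 23], "twist": [0, 0, 0], "fingers": 1}
    - {"travel": [0, 0, 0], "twist": [0, 0, 0], "fingers": 1}
    - {"travel": [0, 0, 0], "twist": [0, 0, 0], "fingers": 1}

```text
t: 2.25
tool_pos: [0.5769, 0.1715, 0.0652]
ee_rot: [-3.142, 0.0, 2.857]
wrist_force: [0.5, 0.5, 0.4]
finger_gap: 0.999
grip_force: 0.0
```

```bash
python3 g.py 578.1 169 64 73.7
```

```text
t 2.25 p [576.9 171.5  65.2] tilt [ 0.01 -0.  ] yang 73.69 F [0.48 0.5  0.4 ] T [-0.002 -0.005 -0.018] gap 0.999 grip 0.0
shift tool [-1.9 -2.1  1.2]
twist [-0.      0.0002 -0.0001]
shift in turned axes [-1.9 -2.1  1.2]
```

Emit:
apply_moves:
  targets:
    - {"travel": [-2, -2, 1], "twist": [0, 0, 0], "fingers": 1}
    - {"travel": [0, 0, 0], "twist": [0, 0, 0], "fingers": -1}
    - {"travel": [0, 0, 0], "twist": [0, 0, 0], "fingers": -1}
    - {"travel": [0, 0, 0], "twist": [0, 0, 0], "fingers": -1}
    - {"travel": [0, 0, 0], "twist": [0, 0, 0], "fingers": -1}
    - {"travel": [0, 0, 0], "twist": [0, 0, 0], "fingers": -1}
    - {"travel": [0, 0, 0], "twist": [0, 0, 0], "fingers": -1}
    - {"travel": [0, 0, 0], "twist": [0, 0, 0], "fingers": -1}
    - {"travel": [0, 0, 0], "twist": [0, 0, 0], "fingers": -1}
  newtons: 20

```text
t: 3.15
tool_pos: [0.578, 0.1688, 0.0635]
ee_rot: [-3.141, -0.0, 2.857]
wrist_force: [-0.4, 0.6, -0.8]
finger_gap: 0.456
grip_force: 20.0
```

```bash
python3 g.py 578.1 169 64 73.7
```

```text
t 3.15 p [578.  168.8  63.5] tilt [-0.01 -0.  ] yang 73.68 F [-0.37  0.59 -0.83] T [ 0.044 -0.015  0.008] gap 0.456 grip 20.0
shift tool [-0.1  0.2 -0.5]
twist [-0.0001 -0.0001 -0.0003]
shift in turned axes [-0.1  0.2 -0.5]
```

Emit:
apply_moves:
  targets:
    - {"travel": [0, 0, -40], "twist": [0, 0, 0], "fingers": -1}
    - {"travel": [0, 0, -45], "twist": [0, 0, 0], "fingers": -1}
    - {"travel": [0, 0, -45], "twist": [0, 0, 0], "fingers": -1}
    - {"travel": [0, 0, 0], "twist": [0, 0, -0.137], "fingers": -1}
    - {"travel": [0, 0, 0], "twist": [0, 0, -0.137], "fingers": -1}
    - {"travel": [9, -47, 0], "twist": [0, 0, 0], "fingers": -1}
    - {"travel": [9, -47, 0], "twist": [0, 0, 0], "fingers": -1}
    - {"travel": [9, -47, 0], "twist": [0, 0, 0], "fingers": -1}
    - {"travel": [9, -47, 0], "twist": [0, 0, 0], "fingers": -1}
    - {"travel": [9, -47, 0], "twist": [0, 0, 0], "fingers": -1}
    - {"travel": [9, -47, 0], "twist": [0, 0, 0], "fingers": -1}
    - {"travel": [9, -47, 0], "twist": [0, 0, 0], "fingers": -1}

```text
t: 4.35
tool_pos: [0.5107, -0.1613, 0.1937]
ee_rot: [3.141, 0.0, 3.131]
wrist_force: [0.8, -0.6, -0.6]
finger_gap: 0.458
grip_force: 20.0
```

Emit:
apply_moves:
  targets:
    - {"travel": [0, 0, 0], "twist": [0, 0, 0], "fingers": -1}
    - {"travel": [0, 0, 0], "twist": [0, 0, 0], "fingers": -1}

```text
t: 4.55
tool_pos: [0.511, -0.1607, 0.1936]
ee_rot: [3.141, 0.0, 3.128]
wrist_force: [0.1, 0.1, -0.2]
finger_gap: 0.453
grip_force: 20.0
```

```bash
python3 g.py 512.5 -162 125 89.4
```

```text
t 4.55 p [ 511.  -160.7  193.6] tilt [0.   0.01] yang 89.20 F [ 0.08  0.15 -0.24] T [ 0.081 -0.015 -0.006] gap 0.453 grip 20.0
shift tool [-1.5 -1.3 68.6]
twist [ 0.0002  0.     -0.0034]
shift in turned axes [-1.5 -1.3 68.6]
```

Emit:
apply_moves:
  targets:
    - {"travel": [0, -1, 40], "twist": [0, 0, -0.003], "fingers": -1}
    - {"travel": [0, 0, 30], "twist": [0, 0, 0], "fingers": -1}
    - {"travel": [0, 0, 10], "twist": [0, 0, 0], "fingers": -1}
    - {"travel": [0, 0, 4], "twist": [0, 0, 0], "fingers": -1}
    - {"travel": [0, 0, 0], "twist": [0, 0, 0], "fingers": -1}
    - {"travel": [0, 0, 0], "twist": [0, 0, 0], "fingers": -1}

```text
t: 5.15
tool_pos: [0.5124, -0.1604, 0.1109]
ee_rot: [-3.141, 0.002, 3.134]
wrist_force: [-0.5, 0.4, -1.9]
finger_gap: 0.457
grip_force: 20.0
```

```bash
python3 - <<'E'
from h import *
import subprocess
t=grab('top')['pixels'];s=grab('side')['pixels']
a=cv2.resize(t[140:240,390:490],None,fx=4,fy=4,interpolation=cv2.INTER_CUBIC)
b=cv2.resize(s[220:320,330:430],None,fx=4,fy=4,interpolation=cv2.INTER_CUBIC)
cv2.imwrite('pics/j1.png',cv2.cvtColor(np.hstack([a,b]),cv2.COLOR_RGB2BGR))
E
python3 g.py 512.5 -162 110 89.4
```

```text
t 5.25 p [ 512.3 -160.6  110.8] tilt [ 0.11 -0.01] yang 89.56 F [-0.25 -0.37 -1.35] T [ 0.038  0.053 -0.034] gap 0.456 grip 20.0
shift tool [-0.2 -1.4  0.8]
twist [-0.0001  0.0019  0.0028]
shift in turned axes [-0.2 -1.4  0.8]
```

View pics/j1.png

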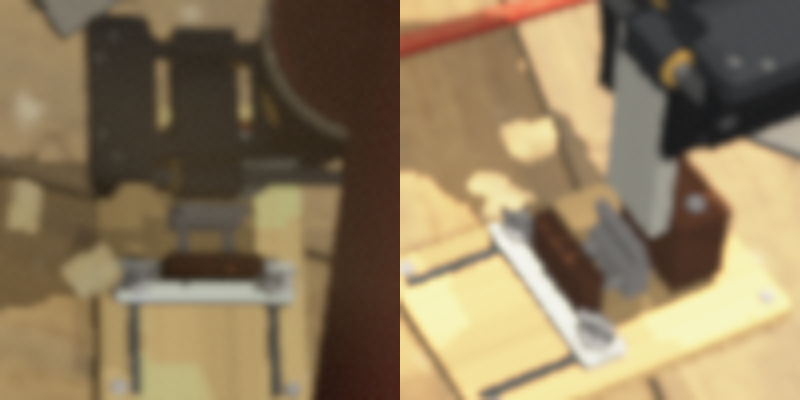

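The side crop shows the leaf hanging just on the sprung-jaw side of the fixed jaw, with its bottom right corner at about (397,279) in the full image. I'll compare that corner with the projected pose.

```bash
python3 - <<'E'
from h import *
c=cal(grab('side'))
for x in (507.3,517.3):
  for y in (-140.6,-180.6): print(x,y,proj(c,[[x/1e3,y/1e3,.0533]]).round(1))
for y in (-137,-187): print('face',proj(c,[[.52,y/1e3,.058]]).round(1))
# point measured: face top edge ends in side image
print(plane(c,[[386.6,264],[399.6,276]],.058).round(4)); print('leaf bottom corner',plane(c,[[397,279]],.0533).round(4))
E
python3 g.py
```

```text
507.3 -140.6 [[381.4 265.6]]
507.3 -180.6 [[392.9 279.6]]
517.3 -140.6 [[385.9 263.9]]
517.3 -180.6 [[397.5 277.7]]
face [[386.3 260.5]]
face [[400.9 277.8]]
[[ 0.5156 -0.1452  0.058 ]
 [ 0.5204 -0.1822  0.058 ]]
leaf bottom corner [[ 0.5148 -0.1828  0.0533]]
t 5.30 p [ 512.1 -160.6  110.6] tilt [0.1 0. ] yang 89.56 F [-0.26 -0.63 -1.28] T [0.014 0.012 0.051] gap 0.455 grip 20.0
```

Emit:
apply_moves:
  targets:
    - {"travel": [-1, -1, 0], "twist": [0, 0, 0.003], "fingers": -1}
    - {"travel": [-1, 0, 0], "twist": [0, 0, 0], "fingers": -1}
    - {"travel": [0, 0, 0], "twist": [0, 0, 0], "fingers": -1}

```text
t: 5.6
tool_pos: [0.5137, -0.1616, 0.1097]
ee_rot: [-3.141, 0.0, 3.131]
wrist_force: [-0.1, 0.5, -0.3]
finger_gap: 0.462
grip_force: 20.0
```

Emit:
apply_moves:
  targets:
    - {"travel": [-1, 0, 0], "twist": [0, 0, 0], "fingers": -1}
    - {"travel": [0, 0, 0], "twist": [0, 0, 0], "fingers": -1}

```text
t: 5.8
tool_pos: [0.5145, -0.1615, 0.1095]
ee_rot: [-3.142, -0.0, 3.131]
wrist_force: [0.5, 0.0, -0.3]
finger_gap: 0.458
grip_force: 20.0
```

```bash
python3 g.py
```

```text
t 5.80 p [ 514.5 -161.5  109.5] tilt [-0.   -0.01] yang 89.38 F [ 0.46  0.05 -0.28] T [ 0.006 -0.019  0.001] gap 0.458 grip 20.0
```

Emit:
apply_moves:
  targets:
    - {"travel": [-0.7, 0, 0], "twist": [0, 0, 0], "fingers": -1}
    - {"travel": [0, 0, 0], "twist": [0, 0, 0], "fingers": -1}

```text
t: 6.0
tool_pos: [0.515, -0.1616, 0.1095]
ee_rot: [-3.142, -0.0, 3.131]
wrist_force: [-0.3, -0.6, -1.5]
finger_gap: 0.461
grip_force: 20.0
```

Emit:
apply_moves:
  targets:
    - {"travel": [-0.7, 0, 0], "twist": [0, 0, 0], "fingers": -1}
    - {"travel": [0, 0, 0], "twist": [0, 0, 0], "fingers": -1}

```text
t: 6.2
tool_pos: [0.5153, -0.1616, 0.1094]
ee_rot: [3.141, -0.001, 3.131]
wrist_force: [-1.9, 0.2, 0.4]
finger_gap: 0.457
grip_force: 20.0
```

Emit:
apply_moves:
  targets:
    - {"travel": [-0.7, 0, 0], "twist": [0, 0, 0], "fingers": -1}
    - {"travel": [0, 0, 0], "twist": [0, 0, 0], "fingers": -1}

```text
t: 6.4
tool_pos: [0.5157, -0.1616, 0.1093]
ee_rot: [3.141, -0.002, 3.131]
wrist_force: [-6.0, 0.3, 2.1]
finger_gap: 0.454
grip_force: 20.0
```

```bash
python3 g.py
```

```text
t 6.40 p [ 515.7 -161.6  109.3] tilt [-0.1   0.02] yang 89.37 F [-5.95  0.29  2.15] T [0.083 1.498 0.018] gap 0.454 grip 20.0
```

Emit:
apply_moves:
  targets:
    - {"travel": [1, 0, 0], "twist": [0, 0, 0], "fingers": -1}
    - {"travel": [0, 0, 3], "twist": [0, 0, 0], "fingers": -1}
    - {"travel": [0, 0, 3], "twist": [0, 0, 0], "fingers": -1}
    - {"travel": [0, 0, 3], "twist": [0, 0, 0], "fingers": -1}
    - {"travel": [0, 0, 0], "twist": [0, 0, 0], "fingers": -1}

```text
t: 6.9
tool_pos: [0.5154, -0.1615, 0.1]
ee_rot: [-3.141, -0.0, 3.131]
wrist_force: [-2.8, -0.2, -2.3]
finger_gap: 0.458
grip_force: 20.0
```

Emit:
apply_moves:
  targets:
    - {"travel": [0, 0, 3], "twist": [0, 0, 0], "fingers": -1}
    - {"travel": [0, 0, 3], "twist": [0, 0, 0], "fingers": -1}
    - {"travel": [0, 0, 3], "twist": [0, 0, 0], "fingers": -1}

```text
t: 7.2
tool_pos: [0.5154, -0.1616, 0.0913]
ee_rot: [-3.142, -0.0, 3.131]
wrist_force: [-3.6, 0.1, 0.9]
finger_gap: 0.455
grip_force: 20.0
```

```bash
python3 g.py
```

```text
t 7.20 p [ 515.4 -161.6   91.3] tilt [-0.01 -0.  ] yang 89.38 F [-3.55  0.05  0.89] T [0.025 1.024 0.025] gap 0.455 grip 20.0
```

Emit:
apply_moves:
  targets:
    - {"travel": [0.5, 0, 2], "twist": [0, 0, 0], "fingers": -1}
    - {"travel": [0, 0, 2], "twist": [0, 0, 0], "fingers": -1}
    - {"travel": [0, 0, 2], "twist": [0, 0, 0], "fingers": -1}

```text
t: 7.5
tool_pos: [0.5154, -0.1617, 0.0861]
ee_rot: [3.142, 0.001, 3.131]
wrist_force: [-5.7, 0.5, 10.7]
finger_gap: 0.457
grip_force: 20.0
```

Emit:
apply_moves:
  targets:
    - {"travel": [0, 0, 2], "twist": [0, 0, 0], "fingers": -1}
    - {"travel": [0, 0, 2], "twist": [0, 0, 0], "fingers": -1}

```text
t: 7.7
tool_pos: [0.5153, -0.1617, 0.082]
ee_rot: [-3.142, 0.001, 3.131]
wrist_force: [-4.3, 0.2, 7.0]
finger_gap: 0.46
grip_force: 20.0
```

Emit:
apply_moves:
  targets:
    - {"travel": [0, 0, 2], "twist": [0, 0, 0], "fingers": -1}
    - {"travel": [0, 0, 2], "twist": [0, 0, 0], "fingers": -1}

```text
t: 7.9
tool_pos: [0.5154, -0.1618, 0.078]
ee_rot: [-3.141, 0.001, 3.131]
wrist_force: [-5.1, 0.5, 6.9]
finger_gap: 0.462
grip_force: 20.0
```

```bash
python3 g.py
```

```text
t 7.90 p [ 515.4 -161.8   78. ] tilt [ 0.05 -0.01] yang 89.37 F [-5.09  0.47  6.92] T [0.003 1.235 0.09 ] gap 0.462 grip 20.0
```

Emit:
apply_moves:
  targets:
    - {"travel": [0.6, 0, 2], "twist": [0, 0, 0], "fingers": -1}
    - {"travel": [0, 0, 2], "twist": [0, 0, 0], "fingers": -1}

```text
t: 8.1
tool_pos: [0.5153, -0.1618, 0.0742]
ee_rot: [-3.141, 0.002, 3.131]
wrist_force: [-2.5, -0.5, 6.0]
finger_gap: 0.461
grip_force: 20.0
```

Emit:
apply_moves:
  targets:
    - {"travel": [0, 0, 1.5], "twist": [0, 0, 0], "fingers": -1}
    - {"travel": [0, 0, 1.5], "twist": [0, 0, 0], "fingers": -1}
    - {"travel": [0, 0, 0], "twist": [0, 0, 0], "fingers": -1}

```text
t: 8.4
tool_pos: [0.5152, -0.1617, 0.0709]
ee_rot: [-3.141, 0.002, 3.131]
wrist_force: [-0.7, -0.3, 2.5]
finger_gap: 0.458
grip_force: 20.0
```

```bash
python3 g.py
```

```text
t 8.40 p [ 515.2 -161.7   70.9] tilt [ 0.1  -0.02] yang 89.38 F [-0.71 -0.26  2.54] T [-0.13   0.33   0.033] gap 0.458 grip 20.0
```

Emit:
apply_moves:
  targets:
    - {"travel": [0, 0, 0.7], "twist": [0, 0, 0], "fingers": -1}
    - {"travel": [0, 0, 0], "twist": [0, 0, 0], "fingers": -1}

```text
t: 8.6
tool_pos: [0.5152, -0.1617, 0.0703]
ee_rot: [-3.141, 0.002, 3.131]
wrist_force: [-0.1, -0.3, 4.3]
finger_gap: 0.455
grip_force: 20.0
```

Emit:
apply_moves:
  targets:
    - {"travel": [0, 0, 0.7], "twist": [0, 0, 0], "fingers": -1}
    - {"travel": [0, 0, 0], "twist": [0, 0, 0], "fingers": -1}

```text
t: 8.8
tool_pos: [0.5151, -0.1616, 0.0694]
ee_rot: [-3.141, 0.001, 3.131]
wrist_force: [1.1, -0.6, 3.3]
finger_gap: 0.459
grip_force: 20.0
```

Emit:
apply_moves:
  targets:
    - {"travel": [0, 0, 0.4], "twist": [0, 0, 0], "fingers": -1}
    - {"travel": [0, 0, 0], "twist": [0, 0, 0], "fingers": -1}

```text
t: 9.0
tool_pos: [0.5152, -0.1616, 0.0694]
ee_rot: [-3.141, 0.002, 3.131]
wrist_force: [0.6, -0.1, 7.9]
finger_gap: 0.453
grip_force: 20.0
```

```bash
python3 g.py
```

```text
t 9.00 p [ 515.2 -161.6   69.4] tilt [ 0.09 -0.01] yang 89.39 F [ 0.56 -0.09  7.95] T [-0.107  0.047  0.019] gap 0.453 grip 20.0
```

Emit:
apply_moves:
  targets:
    - {"travel": [0, 0, -2], "twist": [0, 0, 0], "fingers": -1}
    - {"travel": [0, 0, -2], "twist": [0, 0, 0], "fingers": -1}
    - {"travel": [0, 0, -1.5], "twist": [0, 0, 0], "fingers": -1}

```text
t: 9.3
tool_pos: [0.5147, -0.1613, 0.0742]
ee_rot: [-3.142, 0.0, 3.131]
wrist_force: [3.1, -0.4, -3.9]
finger_gap: 0.458
grip_force: 20.0
```

Emit:
apply_moves:
  targets:
    - {"travel": [0, 0, -1.5], "twist": [0, 0, 0], "fingers": -1}
    - {"travel": [0, 0, -1.5], "twist": [0, 0, 0], "fingers": -1}

```text
t: 9.5
tool_pos: [0.5145, -0.1614, 0.0773]
ee_rot: [-3.142, 0.0, 3.131]
wrist_force: [3.7, 0.7, -2.8]
finger_gap: 0.454
grip_force: 20.0
```

Emit:
apply_moves:
  targets:
    - {"travel": [1, 0, 0], "twist": [0, 0, 0], "fingers": -1}
    - {"travel": [0, 0, 0], "twist": [0, 0, 0], "fingers": -1}

```text
t: 9.7
tool_pos: [0.5137, -0.1615, 0.0775]
ee_rot: [3.141, 0.001, 3.131]
wrist_force: [3.7, 0.1, -0.9]
finger_gap: 0.456
grip_force: 20.0
```

```bash
python3 g.py
```

```text
t 9.70 p [ 513.7 -161.5   77.5] tilt [0.04 0.01] yang 89.38 F [ 3.71  0.13 -0.88] T [ 0.178 -1.264  0.019] gap 0.456 grip 20.0
```

Emit:
apply_moves:
  targets:
    - {"travel": [-1, 0, 0], "twist": [0, 0, 0], "fingers": -1}
    - {"travel": [-0.5, 0, 0], "twist": [0, 0, 0], "fingers": -1}
    - {"travel": [0, 0, 0], "twist": [0, 0, 0], "fingers": -1}

```text
t: 10.0
tool_pos: [0.515, -0.1615, 0.0774]
ee_rot: [3.142, -0.0, 3.131]
wrist_force: [4.2, 1.0, 1.8]
finger_gap: 0.457
grip_force: 20.0
```

Emit:
apply_moves:
  targets:
    - {"travel": [0, 0, -1], "twist": [0, 0, 0], "fingers": -1}
    - {"travel": [0, 0, -1], "twist": [0, 0, 0], "fingers": -1}

```text
t: 10.2
tool_pos: [0.5146, -0.1616, 0.079]
ee_rot: [-3.141, -0.001, 3.131]
wrist_force: [4.7, -0.5, -3.6]
finger_gap: 0.459
grip_force: 20.0
```

Emit:
apply_moves:
  targets:
    - {"travel": [-0.4, 0, -1], "twist": [0, 0, 0], "fingers": -1}
    - {"travel": [0, 0, -1], "twist": [0, 0, 0], "fingers": -1}

```text
t: 10.4
tool_pos: [0.515, -0.1616, 0.0811]
ee_rot: [-3.141, -0.001, 3.131]
wrist_force: [3.5, -0.2, -2.8]
finger_gap: 0.454
grip_force: 20.0
```

```bash
python3 g.py
```

```text
t 10.40 p [ 515.  -161.6   81.1] tilt [-0.04 -0.01] yang 89.37 F [ 3.53 -0.25 -2.82] T [-0.053 -0.963  0.015] gap 0.454 grip 20.0
```

Emit:
apply_moves:
  targets:
    - {"travel": [-0.3, 0, 0], "twist": [0, 0, 0], "fingers": -1}
    - {"travel": [0, 0, 0], "twist": [0, 0, 0], "fingers": -1}

```text
t: 10.6
tool_pos: [0.5152, -0.1616, 0.0812]
ee_rot: [3.142, -0.001, 3.131]
wrist_force: [1.0, -1.5, -0.6]
finger_gap: 0.456
grip_force: 20.0
```

Emit:
apply_moves:
  targets:
    - {"travel": [-0.3, 0, 0], "twist": [0, 0, 0], "fingers": -1}
    - {"travel": [0, 0, 0], "twist": [0, 0, 0], "fingers": -1}

```text
t: 10.8
tool_pos: [0.5153, -0.1617, 0.0812]
ee_rot: [3.141, -0.001, 3.131]
wrist_force: [-2.1, 0.8, 1.7]
finger_gap: 0.458
grip_force: 20.0
```

Emit:
apply_moves:
  targets:
    - {"travel": [-0.3, 0, 0], "twist": [0, 0, 0], "fingers": -1}
    - {"travel": [0, 0, 0], "twist": [0, 0, 0], "fingers": -1}

```text
t: 11.0
tool_pos: [0.5154, -0.1616, 0.0812]
ee_rot: [3.141, -0.002, 3.13]
wrist_force: [-5.3, 0.7, 5.4]
finger_gap: 0.457
grip_force: 20.0
```

```bash
python3 g.py
```

```text
t 11.00 p [ 515.4 -161.6   81.2] tilt [-0.09  0.02] yang 89.36 F [-5.3   0.69  5.43] T [0.125 1.228 0.108] gap 0.457 grip 20.0
```

Emit:
apply_moves:
  targets:
    - {"travel": [0.5, 0, 2], "twist": [0, 0, 0], "fingers": -1}
    - {"travel": [0, 0, 2], "twist": [0, 0, 0], "fingers": -1}
    - {"travel": [0, 0, 2], "twist": [0, 0, 0], "fingers": -1}

```text
t: 11.3
tool_pos: [0.5153, -0.1618, 0.0754]
ee_rot: [3.142, -0.001, 3.131]
wrist_force: [-4.3, -0.5, 7.9]
finger_gap: 0.457
grip_force: 20.0
```

Emit:
apply_moves:
  targets:
    - {"travel": [0, 0, -1.5], "twist": [0, 0, 0], "fingers": -1}
    - {"travel": [0, 0, -1.5], "twist": [0, 0, 0], "fingers": -1}

```text
t: 11.5
tool_pos: [0.5153, -0.1614, 0.0777]
ee_rot: [-3.142, -0.001, 3.131]
wrist_force: [0.4, -0.4, -5.6]
finger_gap: 0.459
grip_force: 20.0
```

Emit:
apply_moves:
  targets:
    - {"travel": [0, 0, -1], "twist": [0, 0, 0], "fingers": -1}

```text
t: 11.6
tool_pos: [0.5153, -0.1614, 0.0789]
ee_rot: [3.142, -0.001, 3.131]
wrist_force: [-0.6, -0.6, -6.0]
finger_gap: 0.46
grip_force: 20.0
```

Emit:
apply_moves:
  targets:
    - {"travel": [-0.2, 0, -1], "twist": [0, 0, 0], "fingers": -1}

```text
t: 11.7
tool_pos: [0.5153, -0.1614, 0.0799]
ee_rot: [3.141, -0.001, 3.131]
wrist_force: [-1.9, 0.9, -6.7]
finger_gap: 0.457
grip_force: 20.0
```

Emit:
apply_moves:
  targets:
    - {"travel": [0, 0, -1], "twist": [0, 0, 0], "fingers": -1}

```text
t: 11.8
tool_pos: [0.5153, -0.1614, 0.0809]
ee_rot: [3.141, -0.001, 3.131]
wrist_force: [-2.1, -0.2, -6.7]
finger_gap: 0.453
grip_force: 20.0
```

```bash
python3 g.py
```

```text
t 11.80 p [ 515.3 -161.4   80.9] tilt [-0.08  0.01] yang 89.38 F [-2.11 -0.21 -6.7 ] T [0.108 0.425 0.078] gap 0.453 grip 20.0
```

At near-zero side load the thin leaf drags 5–6 N on the way up, and there's no free play sideways. It is bound, so it goes back home and stays there.

Emit:
apply_moves:
  targets:
    - {"travel": [0.4, 0, 2], "twist": [0, 0, 0], "fingers": -1}
    - {"travel": [0, 0, 2], "twist": [0, 0, 0], "fingers": -1}
    - {"travel": [0, 0, 2], "twist": [0, 0, 0], "fingers": -1}
    - {"travel": [0, 0, 2], "twist": [0, 0, 0], "fingers": -1}
    - {"travel": [0, 0, 1.5], "twist": [0, 0, 0], "fingers": -1}
    - {"travel": [0, 0, 1], "twist": [0, 0, 0], "fingers": -1}
    - {"travel": [0, 0, 0], "twist": [0, 0, 0], "fingers": -1}

```text
t: 12.5
tool_pos: [0.5154, -0.1621, 0.0716]
ee_rot: [3.142, -0.0, 3.13]
wrist_force: [-5.5, -0.5, 6.0]
finger_gap: 0.454
grip_force: 20.0
```

Emit:
apply_moves:
  targets:
    - {"travel": [0, 0, 0.7], "twist": [0, 0, 0], "fingers": -1}
    - {"travel": [0, 0, 0], "twist": [0, 0, 0], "fingers": -1}

```text
t: 12.7
tool_pos: [0.5153, -0.1621, 0.0709]
ee_rot: [3.142, -0.0, 3.13]
wrist_force: [-5.6, 0.9, 7.0]
finger_gap: 0.458
grip_force: 20.0
```

```bash
python3 g.py 515.2 -161.6 69.4
```

```text
t 12.70 p [ 515.3 -162.1   70.9] tilt [-0.01  0.  ] yang 89.35 F [-5.64  0.95  6.95] T [0.069 1.64  0.038] gap 0.458 grip 20.0
shift tool [0.1 0.5 1.5]
```

Emit:
apply_moves:
  targets:
    - {"travel": [0.5, 0, 0.8], "twist": [0, 0, 0], "fingers": -1}
    - {"travel": [0, 0, 0], "twist": [0, 0, 0], "fingers": -1}

```text
t: 12.9
tool_pos: [0.5153, -0.162, 0.0703]
ee_rot: [-3.141, 0.001, 3.13]
wrist_force: [-5.5, -0.3, 5.5]
finger_gap: 0.456
grip_force: 20.0
```

Emit:
apply_moves:
  targets:
    - {"travel": [0, 0, 0.7], "twist": [0, 0, 0], "fingers": -1}
    - {"travel": [0, 0, 0], "twist": [0, 0, 0], "fingers": -1}

```text
t: 13.1
tool_pos: [0.5153, -0.162, 0.0696]
ee_rot: [-3.142, 0.001, 3.13]
wrist_force: [-4.9, -0.4, 5.8]
finger_gap: 0.457
grip_force: 20.0
```

Emit:
apply_moves:
  targets:
    - {"travel": [0, 0, 0.4], "twist": [0, 0, 0], "fingers": -1}
    - {"travel": [0, 0, 0], "twist": [0, 0, 0], "fingers": -1}

```text
t: 13.3
tool_pos: [0.5153, -0.1621, 0.0694]
ee_rot: [-3.142, 0.001, 3.13]
wrist_force: [-6.9, 0.6, 7.9]
finger_gap: 0.456
grip_force: 20.0
```

```bash
python3 g.py 515.2 -161.6 69.4
```

```text
t 13.30 p [ 515.3 -162.1   69.4] tilt [ 0.05 -0.  ] yang 89.36 F [-6.86  0.55  7.85] T [0.074 1.544 0.05 ] gap 0.456 grip 20.0
shift tool [0.1 0.5 0. ]
```

Emit:
apply_moves:
  targets:
    - {"travel": [0.7, 0, 0.5], "twist": [0, 0, 0], "fingers": -1}
    - {"travel": [0, 0, 0], "twist": [0, 0, 0], "fingers": -1}

```text
t: 13.5
tool_pos: [0.5153, -0.1621, 0.0694]
ee_rot: [-3.142, 0.002, 3.131]
wrist_force: [-4.6, 0.1, 11.0]
finger_gap: 0.458
grip_force: 20.0
```

Emit:
apply_moves:
  targets:
    - {"travel": [0.4, 0, 0], "twist": [0, 0, 0], "fingers": -1}
    - {"travel": [0, 0, 0], "twist": [0, 0, 0], "fingers": -1}

```text
t: 13.7
tool_pos: [0.5153, -0.162, 0.0694]
ee_rot: [-3.141, 0.003, 3.131]
wrist_force: [-4.2, 0.4, 9.1]
finger_gap: 0.462
grip_force: 20.0
```

```bash
python3 g.py 515.2 -161.6 69.4
```

```text
t 13.70 p [ 515.3 -162.    69.4] tilt [ 0.17 -0.02] yang 89.37 F [-4.23  0.41  9.09] T [0.037 0.967 0.071] gap 0.462 grip 20.0
shift tool [ 0.1  0.4 -0. ]
```

Emit:
apply_moves:
  targets:
    - {"travel": [0.5, 0, -0.8], "twist": [0, 0, 0], "fingers": -1}
    - {"travel": [0, 0, 0], "twist": [0, 0, 0], "fingers": 0.4}
    - {"travel": [0, 0, 0], "twist": [0, 0, 0], "fingers": 1}
    - {"travel": [0, 0, 0], "twist": [0, 0, 0], "fingers": 1}
    - {"travel": [0, 0, 0], "twist": [0, 0, 0], "fingers": 1}
    - {"travel": [0, 0, 0], "twist": [0, 0, 0], "fingers": 1}

```text
t: 14.3
tool_pos: [0.5134, -0.1615, 0.0684]
ee_rot: [-3.142, -0.0, 3.131]
wrist_force: [0.5, 0.6, 0.2]
finger_gap: 0.826
grip_force: 0.0
```

Emit:
apply_moves:
  targets:
    - {"travel": [0, 0, -10], "twist": [0, 0, 0], "fingers": 1}
    - {"travel": [0, 0, -25], "twist": [0, 0, 0], "fingers": 1}
    - {"travel": [0, 0, -40], "twist": [0, 0, 0], "fingers": 1}
    - {"travel": [0, 0, -40], "twist": [0, 0, 0], "fingers": 1}
    - {"travel": [0, 0, -40], "twist": [0, 0, 0], "fingers": 1}
    - {"travel": [0, 40, 0], "twist": [0, 0, 0], "fingers": 1}
    - {"travel": [0, 45, 0], "twist": [0, 0, 0], "fingers": 1}
    - {"travel": [0, 45, 0], "twist": [0, 0, 0], "fingers": 1}
    - {"travel": [0, 45, 0], "twist": [0, 0, 0], "fingers": 1}
    - {"travel": [0, 0, 0], "twist": [0, 0, 0], "fingers": 1}
    - {"travel": [0, 0, 0], "twist": [0, 0, 0], "fingers": 1}

```text
t: 15.4
tool_pos: [0.5153, 0.0142, 0.224]
ee_rot: [-3.141, 0.0, 3.133]
wrist_force: [-0.3, -1.0, -0.1]
finger_gap: 1.004
grip_force: 0.0
```

```bash
python3 - <<'E'
from h import *
ft=grab('top');t=ft['pixels'];s=grab('side')['pixels']
a=cv2.resize(t[140:240,390:490],None,fx=4,fy=4,interpolation=cv2.INTER_CUBIC)
b=cv2.resize(s[220:320,330:430],None,fx=4,fy=4,interpolation=cv2.INTER_CUBIC)
cv2.imwrite('pics/j2.png',cv2.cvtColor(np.hstack([a,b]),cv2.COLOR_RGB2BGR))
c=cal(ft);h=cv2.cvtColor(t,cv2.COLOR_RGB2HSV)
print('expected top-centre px',proj(c,[[.5151,-.162,.112]]))
E
python3 g.py
```

```text
expected top-centre px [[450.58741436 178.79312308]]
t 15.50 p [515.4  12.1 223.9] tilt [ 0.03 -0.02] yang 89.29 F [ 0.59 -0.78  0.18] T [-0.012  0.046 -0.01 ] gap 1.001 grip 0.0
```

View pics/j2.png

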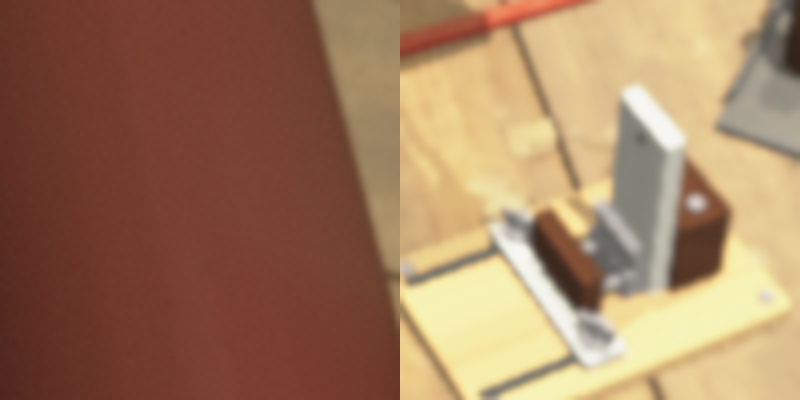

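The side view shows the one-dot leaf standing upright on the base against the fixed jaw, from about (640,90) down to (655,290), with the sprung jaw touching it and the gripper clear. The other two leaves were never touched, so I'm handing the job in.

```bash
python3 -c "
from workcell import arm
print(arm.finish_job())"
```

```text
the job is handed in; nothing more can be done
None
```

The thinnest leaf (10 mm) was the first to bind, so the gap is under 10 mm (7.4 to 10 mm); I left it clamped fully home in the gap with the gripper clear, and handed the job in (no verdict was shown).

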